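# Nest the paste pans on the archive repair bench

## Task

Clear the repair bench: lift the small deep steel pan and lower it gently (do not drop it) inside the large steel pan, flat on the large pan's floor, turned so that the two handles stand clear of each other, a quarter turn or more apart. Leave the large pan standing where it is, and do not disturb the wide shallow pan.

Things in the scene. Friction and masses are not known exactly. Their poses are not given: they have to be found in the camera images.
- large_pan: Large open round steel pan: 122 mm outside, 116 mm inside diameter, 42 mm high, floor 4 mm thick, 0.3 to 0.5 kg, loose. Origin: centre of its underside, z up. Handle along its own -x (towards the robot at yaw 0): a steel neck rises from the rim to a black level grip 20 mm wide, 63 to 77 mm above the table, reaching 172 mm from the pan's centre; it would foul a handle laid over it.
- small_pan: Small deep steel pan, the one to nest: 84 mm diameter, 58 mm high, 0.13 to 0.21 kg, loose. Origin: centre of its underside, z up. Straight level handle along its own -x (to the robot at yaw 0): black bar 12 mm wide, 44 to 58 mm above the underside, 63 to 145 mm out from the centre. Pinch it about 95 mm out: nested, it passes 6 mm above the large pan's rim and fingers there stay outside the rim.
- small_handle_end (a point): Outer end of the small pan's handle, on the bar's centre line: 145 mm from the small pan's centre along its -x, 51 mm above its underside.
- shallow_pan: Wide shallow steel pan, not to be used: 140 mm diameter, only 28 mm high, with a low black handle along its own -x that reaches 174 mm from its centre. Origin: centre of its underside. It stands behind the other two pans as seen from the robot, its handle pointing away from the robot.

How it is judged:
On the way:
1. the small pan is lowered into the large pan still held, not dropped: within 20 mm of the large pan's floor while the fingers grip it (horizontal distance between small_pan and large_pan below 0.03 m and z of small_pan in the frame of large_pan below 0.024 m and contact force between the fingers and small_pan above 0.5 N), for 0.1 s.
At the end, for the whole second after the job is handed in: Small pan inside the large one, centres within 20 mm, on its floor (under 9 mm up), both upright within 7 deg and at rest; small handle about a quarter turn or more from the large handle (its end at most 50 mm to that side); large pan within 50 mm, shallow pan within 30 mm of its start (horizontal distance between small_pan and large_pan below 0.02 m and z of small_pan in the frame of large_pan between 0 and 0.009 m and angle between each of small_pan, large_pan's own z axis and vertical below 0.12 rad and x of small_handle_end in the frame of large_pan above -0.05 m and distance of large_pan from where it was at the start of the episode below 0.05 m and height (world z) of large_pan below 0.01 m and distance of shallow_pan from where it was at the start of the episode below 0.03 m and linear speed of each of small_pan, large_pan below 0.03 m/s); the robot touches nothing.
It fails at once if the small pan is rammed into the large pan (more than 60 N between them) (contact force between small_pan and large_pan above 60 N).
It fails at once if the shallow pan is pushed more than 30 mm (distance of shallow_pan from where it was at the start of the episode above 0.03 m).
It also fails if it takes over 40 s, if anything falls off the work surface, if the arm or the gripper's body presses on something with over 40 N, if the wrist force passes 120 N, or if a joint passes its speed limit or range.

## Robot

A 6-joint arm with a two-finger parallel gripper is mounted at the origin on the work surface. World frame = base frame: x ahead of the robot, y to its left, z up, the work surface at z = 0. Lengths are in m, angles in rad, forces in N, time in s.
With the tool pointing down it reaches from about 0.425 to 0.925 m from the base axis. Payload 12.5 kg.
Tool frame: the origin (TCP) lies on the centre line of the jaws, within the pads' length; the fingertips stand 25 mm ahead of it and the grasp point (between the pads) lies 6 mm ahead of it (nose_length is the z of the fingertips in the tool frame, in m); z points along the fingers, y is the direction in which the jaws open and shut (so a half turn about z gives the same grasp; the last joint's range is limited). The gripper opens to 85 mm and grips with 20 to 120 N. Pads are 22 mm wide; open, the fingers measure 114 mm over their backs; the gripper's body (76 mm by 85 mm) begins 54 mm behind the grasp point. The pads swing forward as they close: fully open they stand 13 mm farther back than shut.
Start: joints at [-1.257, 0.491, 1.559, -0, 1.092, -0.106], TCP at [0.255, -0.571, 0.256] pointing down, gripper open.
Joint ranges: [-3.1, 3.1], [-0.84, 2.19], [0.05, 2.79], [-1.13, 4.28], [0.06, 2.93], [-2.69, 2.69]. Speed limits (rad/s): [2.22, 2.22, 2.79, 3.14, 3.14, 3.14].

## Interface

Orientations are given as a unit quaternion [w, x, y, z].
In Python, from workcell import * gives the robot as it stands.
- The arm moves only by the tool step_arm, never from a script. Its arguments are lists of equal length, an entry for each row: "slide": the shift along the tool's x, y, z scaled (see below), a list of three; "turn": the turn, a rotation vector about the tool's x, y, z scaled (see below), a list of three; "jaw": the opening, from 0 (shut) to 1 (fully open). In form: {"slide": [[x, y, z], ...], "turn": [[rx, ry, rz], ...], "jaw": [jaw, ...]}. A call has 1 to 8 rows; each row shifts and turns the pose as measured when the row begins, along the tool's axes as they then stand; what a row does not reach is not made up. The controller multiplies each number of a shift by 600 mm and each number of a turn by 180 degrees. A row lasts 1/10 s, in which the tool goes at most 50 mm and 8.59 degrees, less where a joint would pass 70% of its speed; a pose out of reach is approached as far as the arm can. A call with a number of a shift or a turn outside -1 to 1 is refused whole. A call with a gripper value outside its range is refused whole. The fingers move at their own pace and stop on an object; the grip force is fixed at half the most. Time passes only in rows, so rows that do not move let the fingers close. It gives the time, the measured TCP pose, the force and the opening at its end, in the units of the state.
- sense(): the state, without advancing time (a new reading comes with each control period).
- camera(name): name is "scene" or "top" or "wrist"; returns a dict with "pixels" (480x640x3 uint8, red, green, blue), "fx", "fy", "cx", "cy" (pixels), "world_to_cam" (4x4, takes a point from world to camera coordinates); the wrist camera has in their place "tool_from_camera" (4x4, takes a point from camera to tool coordinates, whose origin is the TCP and whose axes are the flange's). Camera axes: x right, y down, z forward; pixel columns grow to the right and rows downward; lengths in m; the calibration is good to about 2 mm. A picture is of the moment at which its call begins: read the wrist's pose just before it. There is no depth.
- job_done(): hands the job in, once; it reports no verdict.
The state is a dict: "clock": time; "joint_pos": joint angles; "joint_velocities": joint speeds; "effort": joint torques, N m; "tool_pos": TCP position; "ee_rot": TCP orientation; "ft_force": force on the tool from outside, world axes, zero at the start; "torque": the same for the moment, N m; "finger_gap": finger opening in m.
Only numpy, scipy, OpenCV 4.12 (cv2) and the standard library are available. Lean on these libraries where they do the work, as an engineer would, in place of code of your own. Each camera call takes 0.05 s, during which the arm holds its last target.

## Working session

There is one attempt and no reset: what is moved stays moved. The work goes in short steps, Python scripts to look and compute and a tool call to move; the robot and the scene stay as the last step left them, time stands still between calls to the robot, and variables do not carry over. Pictures are saved under pics/ and viewed, and the job is handed in when it is done.

Besides the shell and the picture viewer there is one more tool, called after "Request:" by a JSON object that holds its "api" and its "payload". step_arm: Moves the arm, as the interface text tells. Its arguments: {"type":"object","properties":{"slide":{"type":"array"},"turn":{"type":"array"},"jaw":{"type":"array"}},"required":["slide","turn","jaw"]}

```bash
mkdir -p pics
cat > h.py <<'E'
from workcell import *
import numpy as np, cv2
from scipy.spatial.transform import Rotation as R
def snap(n,f):
    c=camera(n); cv2.imwrite('pics/'+f,c['pixels'][:,:,::-1]); return c
def ray(c,u,v,z):
    W=np.array(c['world_to_cam']); Rm=W[:3,:3]; o=-Rm.T@W[:3,3]
    d=Rm.T@np.array([(u-c['cx'])/c['fx'],(v-c['cy'])/c['fy'],1]); t=(z-o[2])/d[2]; return o+t*d
E
python3 - <<'E'
from h import *
s=sense();print(s['clock'],s['tool_pos'],s['ee_rot'],s['finger_gap'])
import pickle
for n in('top','scene'):
    c=snap(n,n+'0.png');pickle.dump(c,open(n+'.pkl','wb'));W=np.array(c['world_to_cam']);print(n,c['fx'],-W[:3,:3].T@W[:3,3])
E
```

```text
0.0 [ 0.25466705 -0.57053177  0.25573049] [-5.60241876e-04  9.78057755e-01  2.08333173e-01 -5.57083009e-05] 0.08539215306848356
top 482.14739128336197 [ 0.48602121 -0.00832451  1.00075787]
scene 441.7080980636521 [1.2037486  0.02484069 0.61140664]
```

View pics/top0.png

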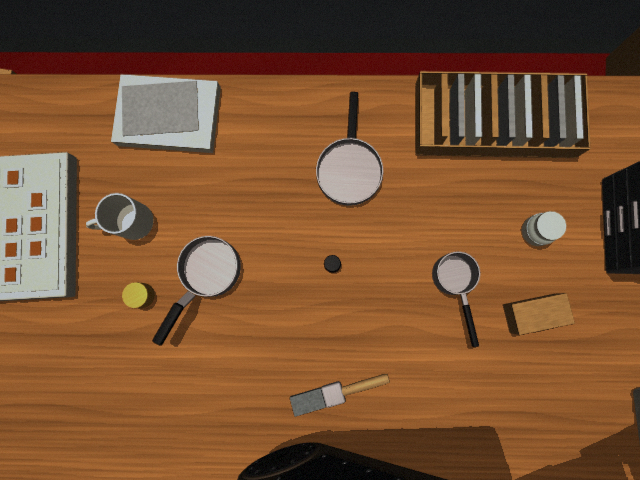

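View pics/scene0.png

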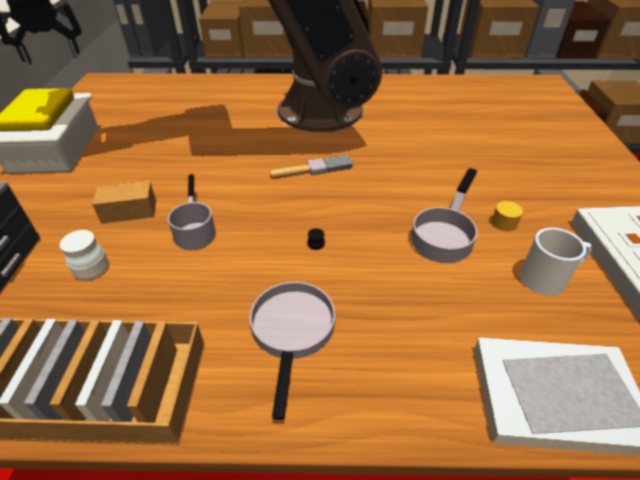

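The top view shows the small pan at about (457,273) with its handle ending at (474,346). The large pan is at (208,267) with its handle ending at (160,340), and the shallow pan is at (350,172). I'll enlarge the first two.

Run:
```python
import cv2
i=cv2.imread('pics/top0.png')
a=cv2.resize(i[240:360,410:510],None,fx=5,fy=5,interpolation=cv2.INTER_CUBIC);cv2.imwrite('pics/cs.png',a)
a=cv2.resize(i[225:355,140:250],None,fx=4.6,fy=4.6,interpolation=cv2.INTER_CUBIC)
a=cv2.resize(i[230:350,145:245],None,fx=5,fy=5,interpolation=cv2.INTER_CUBIC);cv2.imwrite('pics/cl.png',a)
```

```text
(no output)
```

View pics/cs.png

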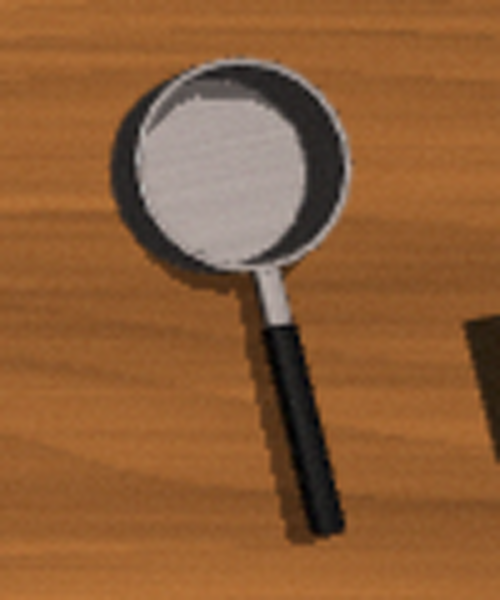

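View pics/cl.png

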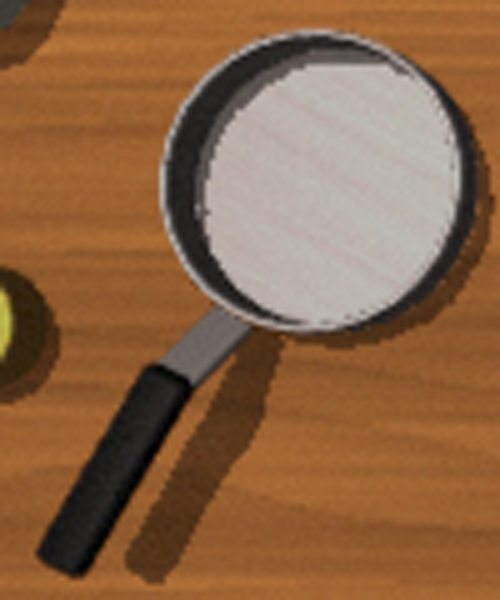

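Run:
```python
from h import *
import pickle
c=pickle.load(open('top.pkl','rb'))
def p(U,V,u0,v0,z): return ray(c,(U+.5)/5-.5+u0,(V+.5)/5-.5+v0,z)
S=lambda U,V,z:p(U,V,410,240,z)
L=lambda U,V,z:p(U,V,145,230,z)
sc=S(243.5,164.5,.058);se=S(328,531,.056);ss=S(281,327,.058)
print('small',sc,se,ss,'dia',S(351,164,.058)-S(136,164,.058),S(243,271,.058)-S(243,58,.058))
print(np.linalg.norm(se-sc),np.linalg.norm(ss-sc),[np.degrees(np.arctan2(*(sc-q)[1::-1])) for q in(se,ss)])
lc=L(313.5,181,.042);le=L(62,568,.075);ls=L(170,368,.077)
print('large',lc,le,ls,'dia',L(313,332,.042)-L(313,30,.042))
print(np.linalg.norm((le-lc)[:2]),[np.degrees(np.arctan2(*(lc-q)[1::-1])) for q in(le,ls)])
print('shallow',ray(c,349.5,172,.028),'black',ray(c,332,263,.02))
s=sense();r=R.from_quat(np.roll(s['ee_rot'],-1));print(r.as_matrix())
```

```text
small [ 0.55037245 -0.24426311  0.058     ] [ 0.41052482 -0.27371641  0.056     ] [ 0.48775649 -0.25722704  0.058     ] dia [ 0.00083443 -0.08336173  0.        ] [-0.08299388  0.00191291  0.        ]
0.14292955505084465 0.06394390193542457 [np.float64(11.893247948609682), np.float64(11.697181660732106)]
large [0.55987193 0.25151721 0.042     ] [0.40936151 0.33200296 0.075     ] [0.48504857 0.29400955 0.077     ] dia [-0.12107798 -0.00526086  0.        ]
0.17067906282180606 [np.float64(-28.135732687419505), np.float64(-29.592328431458487)]
shallow [ 0.75850335 -0.03214833  0.028     ] black [0.56978516 0.0022621  0.02      ]
[[ 9.13155176e-01  4.07611986e-01 -3.06608964e-04]
 [ 4.07612089e-01 -9.13154706e-01  9.32009667e-04]
 [ 9.99168926e-05 -9.76046971e-04 -9.99999519e-01]]
```

Request:
{"api": "step_arm", "payload": {"slide": [[0.0645, -0.041, 0.012], [0.0645, -0.041, 0.012], [0.0645, -0.041, 0.012], [0.0645, -0.041, 0.012], [0.0645, -0.041, 0.012], [0.0645, -0.041, 0.012], [0.0645, -0.041, 0.012], [0.0645, -0.041, 0.012]], "turn": [[0, 0, 0], [0, 0, 0], [0, 0, 0], [0, 0, 0], [0, 0, 0], [0, 0, 0], [0, 0, 0], [0, 0, 0]], "jaw": [1, 1, 1, 1, 1, 1, 1, 1]}}

```text
clock: 0.9
tool_pos: [0.4609, -0.2582, 0.1944]
ee_rot: [-0.001, 0.979, 0.204, -0.001]
ft_force: [1.1, -0.3, 0.2]
finger_gap: 0.0857
```

Request:
{"api": "step_arm", "payload": {"slide": [[0, 0, 0], [0, 0, 0], [0, 0, 0]], "turn": [[0, 0, 0.035], [0, 0, 0.033], [0, 0, 0]], "jaw": [1, 1, 1]}}

```text
clock: 1.2
tool_pos: [0.4633, -0.2518, 0.1928]
ee_rot: [-0.002, 0.995, 0.099, -0.002]
ft_force: [-0.4, -0.2, -0.2]
finger_gap: 0.0854
```

```bash
cat >> h.py <<'E'
def togo(x,y,z,a):
    s=sense();r=R.from_quat(np.roll(s['ee_rot'],-1));m=r.as_matrix()
    d=m.T@(np.array([x,y,z])-s['tool_pos']); a=np.radians(a)
    t=R.from_matrix([[np.cos(a),np.sin(a),0],[np.sin(a),-np.cos(a),0],[0,0,-1]])
    print('t',round(s['clock'],2),'pos',s['tool_pos'].round(4),'yaw',np.degrees(np.arctan2(m[1,0],m[0,0])).round(2),'gap',round(s['finger_gap'],4),'F',np.round(s['ft_force'],2))
    print('slide units',(d/.6).round(4),'turn units',((r.inv()*t).as_rotvec()/np.pi).round(4))
def wray(c,s,u,v,z):
    T=np.array(c['tool_from_camera']);m=R.from_quat(np.roll(s['ee_rot'],-1)).as_matrix()
    o=s['tool_pos']+m@T[:3,3]; d=m@T[:3,:3]@np.array([(u-c['cx'])/c['fx'],(v-c['cy'])/c['fy'],1]);return o+(z-o[2])/d[2]*d
def wproj(c,s,p):
    T=np.array(c['tool_from_camera']);m=R.from_quat(np.roll(s['ee_rot'],-1)).as_matrix()
    q=T[:3,:3].T@(m.T@(np.array(p)-s['tool_pos'])-T[:3,3]);return q[0]/q[2]*c['fx']+c['cx'],q[1]/q[2]*c['fy']+c['cy']
E
python3 - <<'E'
from h import *
import pickle
togo(.457,-.264,.057,11.8)
s=sense();c=snap('wrist','w1.png');pickle.dump((c,s),open('w1.pkl','wb'))
E
```

```text
t 1.2 pos [ 0.4633 -0.2518  0.1928] yaw 11.38 gap 0.0854 F [-0.42 -0.19 -0.23]
slide units [-0.0136  0.0188  0.2262] turn units [-0.0014  0.001  -0.0023]
```

View pics/w1.png

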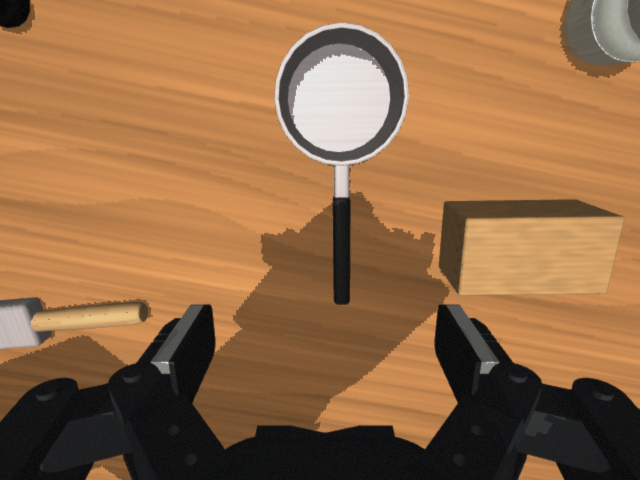

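The wrist view shows the small pan straight ahead. Its rim centre is at (341.5,94), and its grip runs from (341.5,198) to (341.5,303).

Run:
```python
from h import *
import pickle
c,s=pickle.load(open('w1.pkl','rb'))
a=wray(c,s,341.5,94,.058);b=wray(c,s,342,303,.058);m=wray(c,s,341.5,198,.058)
print(a,b,m,np.linalg.norm(a-b),np.linalg.norm(a-m),np.degrees(np.arctan2(*(a-b)[1::-1])))
print(a+(b-a)/np.linalg.norm(b-a)*.095)
```

```text
[ 0.55031714 -0.24376207  0.058     ] [ 0.40866397 -0.27460609  0.058     ] [ 0.48590465 -0.25761596  0.058     ] 0.144972331048997 0.06588549931425923 12.28402624363117
[ 0.45749218 -0.26397408  0.058     ]
```

Request:
{"api": "step_arm", "payload": {"slide": [[-0.0125, 0.0188, 0.04], [0, 0, 0.05], [0, 0, 0.05], [0, 0, 0]], "turn": [[0, 0, -0.003], [0, 0, 0], [0, 0, 0], [0, 0, 0]], "jaw": [0.8, 0.7, 0.7, 0.7]}}

```text
clock: 1.65
tool_pos: [0.4576, -0.2668, 0.1075]
ee_rot: [-0.001, 0.994, 0.111, -0.0]
ft_force: [0.0, 0.1, -0.1]
finger_gap: 0.0592
```

Run:
```python
from h import *
togo(.4573,-.264,.057,12.0)
```

```text
t 1.65 pos [ 0.4576 -0.2668  0.1075] yaw 12.72 gap 0.0592 F [ 0.04  0.1  -0.05]
slide units [ 0.0006 -0.0045  0.0842] turn units [-0.0005  0.0002  0.004 ]
```

Request:
{"api": "step_arm", "payload": {"slide": [[0.0005, -0.0045, 0.035], [0, 0, 0.035], [0, 0, 0.014], [0, 0, 0]], "turn": [[0, 0, 0.003], [0, 0, 0], [0, 0, 0], [0, 0, 0]], "jaw": [0.7, 0.7, 0.7, 0.7]}}

```text
clock: 2.05
tool_pos: [0.4581, -0.2663, 0.0594]
ee_rot: [0.0, 0.994, 0.109, 0.001]
ft_force: [-0.3, 0.1, -0.2]
finger_gap: 0.0599
```

Run:
```python
from h import *
togo(.4573,-.264,.057,12.0)
snap('wrist','w2.png')
```

```text
t 2.05 pos [ 0.4581 -0.2663  0.0594] yaw 12.46 gap 0.0599 F [-0.35  0.09 -0.19]
slide units [-0.0006 -0.0041  0.004 ] turn units [ 0.0003 -0.0004  0.0026]
```

View pics/w2.png

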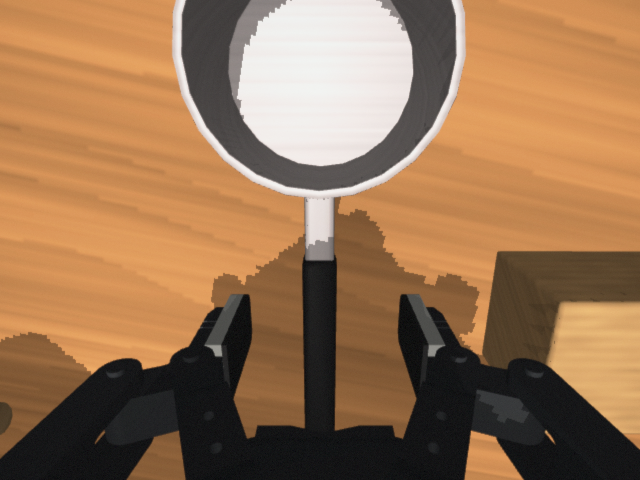

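The handle, at column 320, lies midway between the pads at columns 249 and 399. Closing the jaws now.

Request:
{"api": "step_arm", "payload": {"slide": [[0, 0, 0.004], [0, 0, 0], [0, 0, 0], [0, 0, 0], [0, 0, 0], [0, 0, 0], [0, 0, 0]], "turn": [[0, 0, 0], [0, 0, 0], [0, 0, 0], [0, 0, 0], [0, 0, 0], [0, 0, 0], [0, 0, 0]], "jaw": [0.7, 0, 0, 0, 0, 0, 0]}}

```text
clock: 2.8
tool_pos: [0.4595, -0.2674, 0.0611]
ee_rot: [0.003, 0.994, 0.109, 0.003]
ft_force: [0.5, -0.1, -0.5]
finger_gap: 0.0108
```

Run:
```python
from h import *
togo(.4573,-.264,.057,12.0)
```

```text
t 2.8 pos [ 0.4595 -0.2674  0.0611] yaw 12.52 gap 0.0108 F [ 0.54 -0.1  -0.5 ]
slide units [-0.0025 -0.0063  0.0068] turn units [ 0.0018 -0.0017  0.0029]
```

Request:
{"api": "step_arm", "payload": {"slide": [[0, 0, -0.02], [0, 0, -0.03], [0, 0, -0.04], [0, 0, -0.04], [0, 0, -0.04], [0, 0, -0.03], [0, 0, 0]], "turn": [[0, 0, 0], [0, 0, 0], [0, 0, 0], [0, 0, 0], [0, 0, 0], [0, 0, 0], [0, 0, 0]], "jaw": [0, 0, 0, 0, 0, 0, 0]}}

```text
clock: 3.5
tool_pos: [0.4577, -0.2661, 0.1889]
ee_rot: [0.002, 0.994, 0.109, 0.002]
ft_force: [-0.2, -0.4, -1.7]
finger_gap: 0.011
```

Run:
```python
from h import *
togo(.529,.16,.16,71)
s=sense();print(R.from_quat(np.roll(s['ee_rot'],-1)).as_matrix().round(4), s['torque'])
snap('wrist','w3.png');snap('scene','s3.png')
```

```text
t 3.5 pos [ 0.4577 -0.2661  0.1889] yaw 12.55 gap 0.011 F [-0.24 -0.44 -1.73]
slide units [ 0.2702 -0.6675  0.0465] turn units [ 1.500e-03 -3.000e-04 -3.247e-01]
[[ 0.9761  0.2173  0.0036]
 [ 0.2173 -0.9761 -0.0028]
 [ 0.0029  0.0035 -1.    ]] [-0.03787426  0.06392919 -0.01354787]
```

View pics/w3.png

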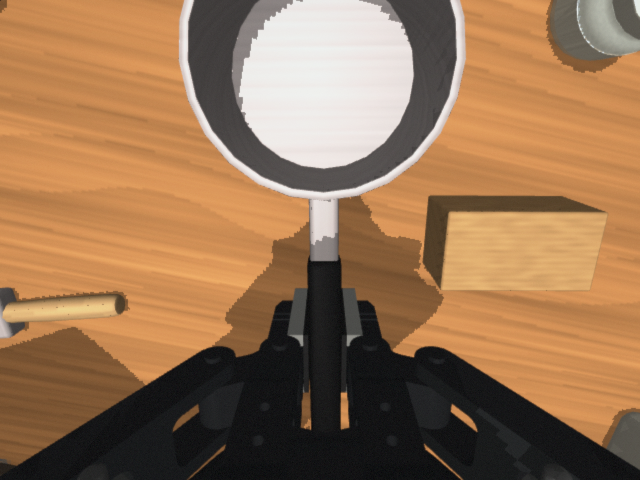

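View pics/s3.png

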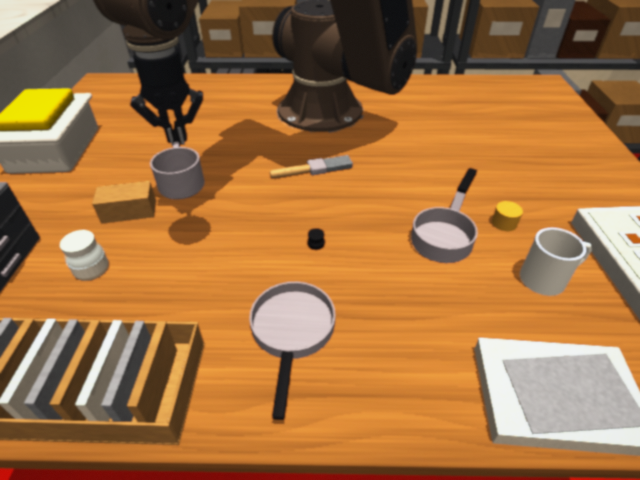

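The pan is lifted and level, with its rim from column 180 to 465 in the wrist view. I'll measure its offset in the tool frame.

Run:
```python
from h import *
import pickle
c,s=pickle.load(open('w1.pkl','rb'))
T=np.array(c['tool_from_camera'])
def t(u,v,z):
    d=T[:3,:3]@np.array([(u-c['cx'])/c['fx'],(v-c['cy'])/c['fy'],1]);o=T[:3,3];return o+(z-o[2])/d[2]*d
a=t(322.5,197,.003);h=t(325,261,.003);l=t(180,45,.003);r=t(465,45,.003)
print(a,h,l,r,r-l)
```

```text
[ 0.05110883 -0.00124879  0.003     ] [ 0.02889897 -0.00044484  0.003     ] [ 0.09561195 -0.04207249  0.003     ] [0.09555659 0.03973514 0.003     ] [-5.53573700e-05  8.18076327e-02  0.00000000e+00]
```

Run:
```python
from h import *
d=np.array([.531-.4577,.1636+.2661]);u=d/14
for k in range(14):
    a=np.radians(12.55+k*58.45/14); print(k,np.round([u@[np.cos(a),np.sin(a)]/.6,u@[np.sin(a),-np.cos(a)]/.6],4))
```

```text
0 [ 0.0196 -0.048 ]
1 [ 0.0231 -0.0465]
2 [ 0.0264 -0.0447]
3 [ 0.0296 -0.0426]
4 [ 0.0326 -0.0404]
5 [ 0.0355 -0.0379]
6 [ 0.0381 -0.0352]
7 [ 0.0406 -0.0323]
8 [ 0.0428 -0.0293]
9 [ 0.0449 -0.0261]
10 [ 0.0466 -0.0228]
11 [ 0.0482 -0.0193]
12 [ 0.0494 -0.0158]
13 [ 0.0505 -0.0121]
```

Request:
{"api": "step_arm", "payload": {"slide": [[0.0098, -0.024, 0], [0.0196, -0.048, 0], [0.0231, -0.0465, 0], [0.0264, -0.0447, 0], [0.0296, -0.0426, 0], [0.0326, -0.0404, 0], [0.0355, -0.0379, 0], [0.0381, -0.0352, 0]], "turn": [[0, 0, -0.01], [0, 0, -0.022], [0, 0, -0.0232], [0, 0, -0.0232], [0, 0, -0.0232], [0, 0, -0.0232], [0, 0, -0.0232], [0, 0, -0.0232]], "jaw": [0, 0, 0, 0, 0, 0, 0, 0]}}

```text
clock: 4.4
tool_pos: [0.4843, -0.0227, 0.178]
ee_rot: [-0.005, 0.925, 0.38, -0.005]
ft_force: [0.4, -0.2, -1.7]
finger_gap: 0.0104
```

Run:
```python
from h import *
togo(.531,.1636,.18,71)
s=sense()
d=np.array([.531,.1636])-s['tool_pos'][:2];m=R.from_quat(np.roll(s['ee_rot'],-1)).as_matrix()
a0=np.degrees(np.arctan2(m[1,0],m[0,0]));n=8;u=d/n
for k in range(n):
    a=np.radians(a0+k*(71-a0)/n); print(k,np.round([u@[np.cos(a),np.sin(a)]/.6,u@[np.sin(a),-np.cos(a)]/.6,-(71-a0)/n/180],4))
```

```text
t 4.4 pos [ 0.4843 -0.0227  0.178 ] yaw 44.73 gap 0.0104 F [ 0.44 -0.15 -1.68]
slide units [ 0.2738 -0.1659 -0.0027] turn units [-0.0047  0.0009 -0.146 ]
0 [ 0.0342 -0.0207 -0.0182]
1 [ 0.0354 -0.0187 -0.0182]
2 [ 0.0364 -0.0167 -0.0182]
3 [ 0.0373 -0.0146 -0.0182]
4 [ 0.038  -0.0124 -0.0182]
5 [ 0.0387 -0.0102 -0.0182]
6 [ 0.0392 -0.008  -0.0182]
7 [ 0.0396 -0.0057 -0.0182]
```

Request:
{"api": "step_arm", "payload": {"slide": [[0.0342, -0.0207, -0.003], [0.0354, -0.0187, -0.003], [0.0364, -0.0167, -0.003], [0.0373, -0.0146, -0.003], [0.038, -0.0124, -0.003], [0.0387, -0.0102, -0.003], [0.032, -0.008, -0.003], [0, 0, 0]], "turn": [[-0.002, 0, -0.0182], [-0.001, 0, -0.0182], [-0.001, 0, -0.0182], [-0.001, 0, -0.0182], [-0.001, 0, -0.0182], [0, 0, -0.0182], [0, 0, -0.0182], [0, 0, 0]], "jaw": [0, 0, 0, 0, 0, 0, 0, 0]}}

```text
clock: 5.2
tool_pos: [0.5148, 0.1529, 0.1807]
ee_rot: [-0.002, 0.821, 0.571, -0.009]
ft_force: [0.5, -0.5, -2.1]
finger_gap: 0.0106
```

Run:
```python
from h import *
import pickle
togo(.531,.1636,.18,71)
s=sense();c=snap('wrist','w4.png');pickle.dump((c,s),open('w4.pkl','wb'))
c=snap('top','t4.png');pickle.dump(c,open('t4.pkl','wb'))
```

```text
t 5.2 pos [0.5148 0.1529 0.1807] yaw 69.72 gap 0.0106 F [ 0.45 -0.55 -2.08]
slide units [0.0261 0.0191 0.0006] turn units [-0.0045  0.0038 -0.0072]
```

View pics/w4.png

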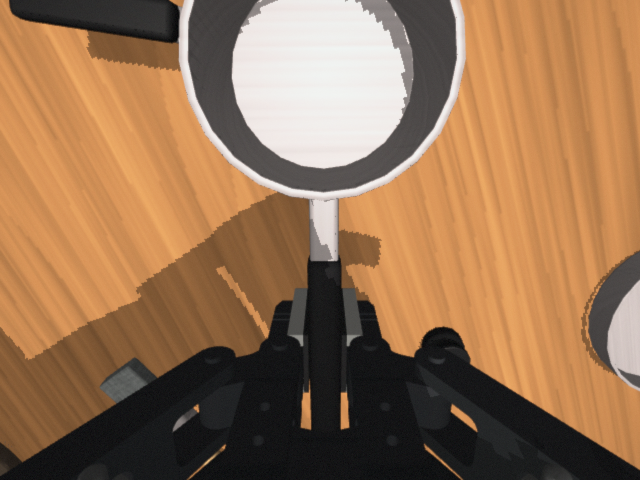

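View pics/t4.png

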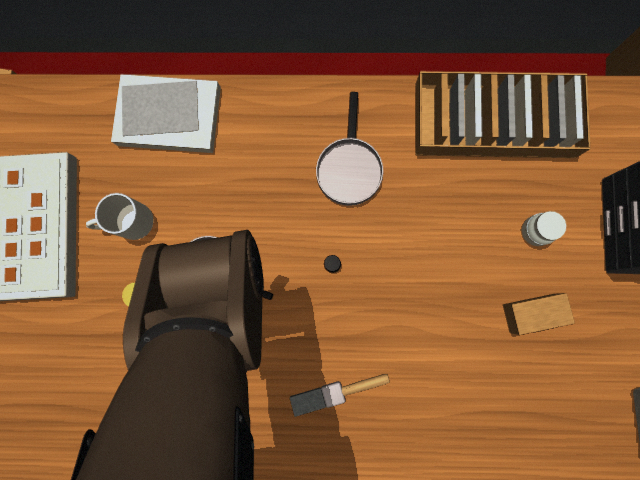

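The pan has not shifted in the grip: the rim and handle are at the same pixels as before. The arm hides the large pan from the top camera, so I'll correct position and descend to just above the rim.

Request:
{"api": "step_arm", "payload": {"slide": [[0.026, 0.019, 0.003], [0, 0, 0.025], [0, 0, 0.025], [0, 0, 0.02], [0, 0, 0]], "turn": [[-0.0045, 0.004, -0.008], [0, 0, 0], [0, 0, 0], [0, 0, 0], [0, 0, 0]], "jaw": [0, 0, 0, 0, 0]}}

```text
clock: 5.8
tool_pos: [0.5291, 0.1586, 0.133]
ee_rot: [-0.001, 0.816, 0.578, -0.002]
ft_force: [0.3, 0.4, -1.7]
finger_gap: 0.0108
```

Run:
```python
from h import *
import pickle
togo(.531,.1636,.125,71)
c=snap('scene','s5.png');pickle.dump(c,open('s5.pkl','wb'))
s=sense();w=snap('wrist','w5.png')
m=R.from_quat(np.roll(s['ee_rot'],-1)).as_matrix()
for z in(.003,.061):
  p=s['tool_pos']+m@np.array([.0925,-.0012,z]);print('pan pt',p)
W=np.array(c['world_to_cam'])
i=c['pixels'][:,:,::-1].copy()
def pr(p):
    q=W[:3,:3]@p+W[:3,3];return [int(round((q[0]/q[2]*c['fx']+c['cx']-390)*5)),int(round((q[1]/q[2]*c['fy']+c['cy']-140)*5))]
th=np.linspace(0,2*np.pi,80)
b=cv2.resize(i[140:260,390:510],None,fx=5,fy=5,interpolation=cv2.INTER_CUBIC);cv2.imwrite('pics/s5c.png',b.copy())
pts=[pr(np.array([.56+.061*np.cos(t),.2515+.061*np.sin(t),.042])) for t in th]
cv2.polylines(b,[np.array(pts)],True,(0,255,0),1)
o=s['tool_pos']
pts=[pr(o+m@np.array([.0925+.042*np.cos(t),-.0012+.042*np.sin(t),.003])) for t in th]
cv2.polylines(b,[np.array(pts)],True,(0,0,255),1)
cv2.imwrite('pics/s5o.png',b)
```

```text
t 5.8 pos [0.5291 0.1586 0.133 ] yaw 70.62 gap 0.0108 F [ 0.28  0.42 -1.68]
slide units [0.0089 0.0003 0.0133] turn units [-0.001   0.0006 -0.0021]
pan pt [0.55894195 0.24638981 0.13063893]
pan pt [0.55877929 0.24635054 0.07263917]
```

View pics/s5o.png

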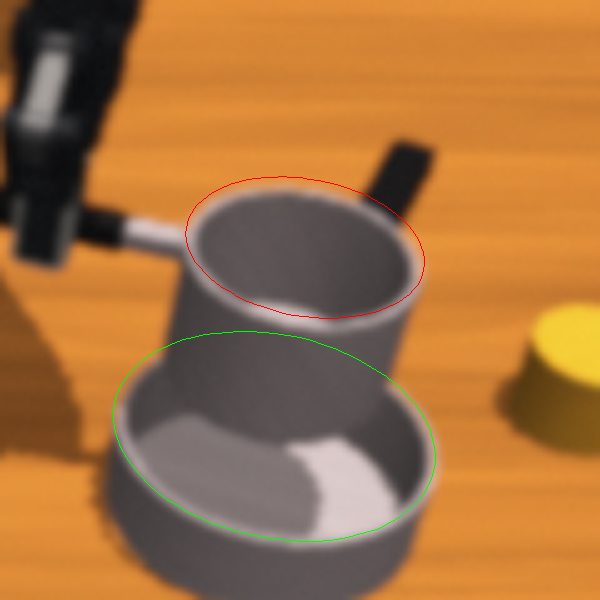

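View pics/w5.png

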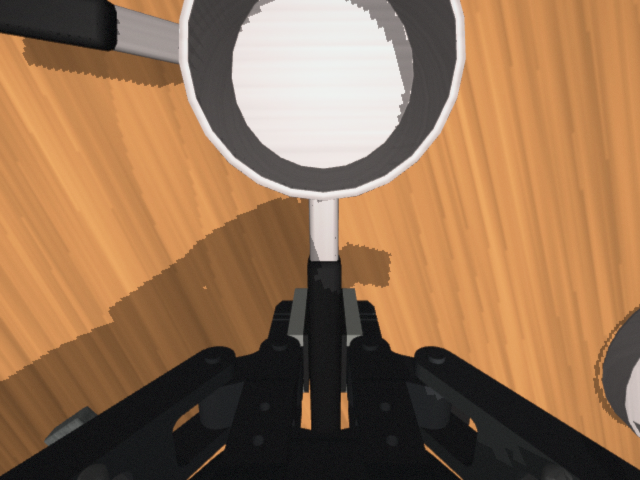

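The computed large-pan rim (green) lies on the real rim. The held pan hangs about 3–4 mm lower than predicted, a slight droop. I'll correct 5 mm and descend.

Request:
{"api": "step_arm", "payload": {"slide": [[0.0095, 0.0005, 0.005], [0.001, 0, 0.015], [0.001, 0, 0.015], [0, 0, 0]], "turn": [[-0.001, 0.001, 0], [0, 0, 0], [0, 0, 0], [0, 0, 0]], "jaw": [0, 0, 0, 0]}}

```text
clock: 6.3
tool_pos: [0.5333, 0.1659, 0.1134]
ee_rot: [0.001, 0.816, 0.578, 0.003]
ft_force: [-0.7, 0.3, -1.3]
finger_gap: 0.0108
```

Run:
```python
from h import *
togo(.531,.1636,.065,71)
```

```text
t 6.3 pos [0.5333 0.1659 0.1134] yaw 70.61 gap 0.0108 F [-0.7   0.29 -1.3 ]
slide units [-0.0052 -0.0027  0.0807] turn units [ 0.0015 -0.0013 -0.0022]
```

Request:
{"api": "step_arm", "payload": {"slide": [[-0.005, -0.0025, 0.015], [0, 0, 0.015], [0, 0, 0.015], [0, 0, 0]], "turn": [[0.0015, -0.001, 0], [0, 0, 0], [0, 0, 0], [0, 0, 0]], "jaw": [0, 0, 0, 0]}}

```text
clock: 6.7
tool_pos: [0.5304, 0.1633, 0.0837]
ee_rot: [-0.001, 0.816, 0.578, -0.0]
ft_force: [-1.1, 0.5, -1.2]
finger_gap: 0.0105
```

Run:
```python
from h import *
togo(.531,.1636,.065,71)
```

```text
t 6.7 pos [0.5304 0.1633 0.0837] yaw 70.62 gap 0.0105 F [-1.08  0.5  -1.23]
slide units [0.0007 0.0008 0.0311] turn units [-0.0004 -0.0001 -0.0021]
```

Request:
{"api": "step_arm", "payload": {"slide": [[0, 0, 0.01], [0, 0, 0.008], [0, 0, 0]], "turn": [[0, 0, 0], [0, 0, 0], [0, 0, 0]], "jaw": [0, 0, 0]}}

```text
clock: 7.0
tool_pos: [0.5306, 0.1633, 0.0718]
ee_rot: [-0.001, 0.816, 0.578, -0.0]
ft_force: [0.9, -0.3, -1.9]
finger_gap: 0.011
```

Run:
```python
from h import *
togo(.531,.1636,.065,71);print(sense()['torque'])
```

```text
t 7.0 pos [0.5306 0.1633 0.0718] yaw 70.61 gap 0.011 F [ 0.92 -0.34 -1.91]
slide units [0.0007 0.0005 0.0113] turn units [-0.0004 -0.0001 -0.0022]
[-0.10197399  0.03217112  0.06329589]
```

Request:
{"api": "step_arm", "payload": {"slide": [[0, 0, 0.006], [0, 0, 0]], "turn": [[0, 0, 0], [0, 0, 0]], "jaw": [0, 0]}}

```text
clock: 7.2
tool_pos: [0.5307, 0.1634, 0.068]
ee_rot: [-0.0, 0.816, 0.578, -0.0]
ft_force: [0.3, -0.2, -1.5]
finger_gap: 0.0107
```

Run:
```python
from h import *
togo(.531,.1636,.065,71);print(sense()['torque'])
```

```text
t 7.2 pos [0.5307 0.1634 0.068 ] yaw 70.61 gap 0.0107 F [ 0.35 -0.23 -1.51]
slide units [0.0005 0.0004 0.005 ] turn units [-0.0003 -0.0001 -0.0021]
[-0.09239987  0.05963248 -0.00856961]
```

Request:
{"api": "step_arm", "payload": {"slide": [[0, 0, 0.004], [0, 0, 0]], "turn": [[0, 0, 0], [0, 0, 0]], "jaw": [0, 0]}}

```text
clock: 7.4
tool_pos: [0.5309, 0.1634, 0.0657]
ee_rot: [-0.0, 0.816, 0.578, 0.0]
ft_force: [0.1, -0.3, -1.0]
finger_gap: 0.0109
```

Run:
```python
from h import *
togo(.531,.1636,.065,71);print(sense()['torque'])
c=snap('scene','s6.png');i=c['pixels'][:,:,::-1]
cv2.imwrite('pics/s6c.png',cv2.resize(i[150:270,390:510],None,fx=5,fy=5,interpolation=cv2.INTER_CUBIC))
```

```text
t 7.4 pos [0.5309 0.1634 0.0657] yaw 70.61 gap 0.0109 F [ 0.13 -0.26 -1.03]
slide units [0.0003 0.     0.0012] turn units [-0.0001 -0.0003 -0.0022]
[ 0.03283787  0.0447906  -0.00804202]
```

View pics/s6c.png

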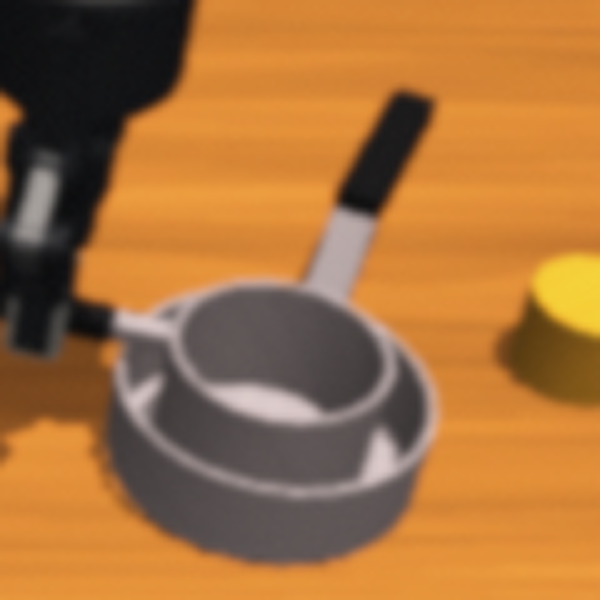

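The small pan is nested and roughly centred. The moment about x has changed sign and the carried load has dropped, so it is starting to touch the floor. I'll lower it a little more.

Request:
{"api": "step_arm", "payload": {"slide": [[0, 0, 0.003], [0, 0, 0]], "turn": [[0, 0, 0], [0, 0, 0]], "jaw": [0, 0]}}

```text
clock: 7.65
tool_pos: [0.5313, 0.1635, 0.0648]
ee_rot: [0.0, 0.816, 0.578, 0.001]
ft_force: [-0.8, 1.5, 2.0]
finger_gap: 0.0105
```

Run:
```python
from h import *
togo(.531,.1636,.065,71);print(sense()['torque'])
```

```text
t 7.65 pos [0.5313 0.1635 0.0648] yaw 70.61 gap 0.0105 F [-0.76  1.46  1.96]
slide units [ 0.     -0.0006 -0.0003] turn units [ 0.0004 -0.0005 -0.0021]
[0.4272976  0.15124205 0.08847977]
```

It is in firm contact, with the vertical force now +2 N. Opening the jaws.

Request:
{"api": "step_arm", "payload": {"slide": [[0, 0, 0], [0, 0, 0], [0, 0, 0], [0, 0, 0], [0, 0, 0]], "turn": [[0, 0, 0], [0, 0, 0], [0, 0, 0], [0, 0, 0], [0, 0, 0]], "jaw": [0.1, 0.2, 0.4, 0.6, 0.6]}}

```text
clock: 8.15
tool_pos: [0.5315, 0.1635, 0.0649]
ee_rot: [0.0, 0.816, 0.578, 0.001]
ft_force: [0.7, -0.0, -0.9]
finger_gap: 0.0512
```

Run:
```python
from h import *
togo(.531,.1636,.16,71)
snap('wrist','w7.png')
```

```text
t 8.15 pos [0.5315 0.1635 0.0649] yaw 70.61 gap 0.0512 F [ 0.74 -0.02 -0.88]
slide units [ 1.000e-04 -5.000e-04 -1.584e-01] turn units [ 0.0006 -0.0006 -0.0022]
```

View pics/w7.png

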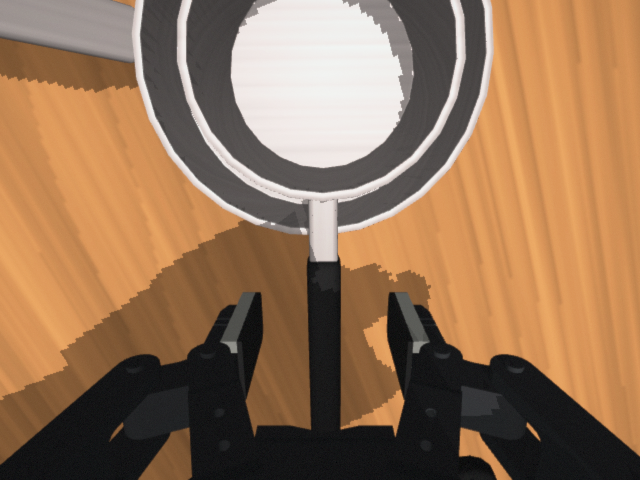

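The handle is free between the open pads, which are at columns 262 and 388. I'll rise straight up, then move back towards the robot to clear the top view.

Request:
{"api": "step_arm", "payload": {"slide": [[0, 0, -0.02], [0, 0, -0.04], [0, 0, -0.06], [0, 0, -0.06], [0, 0, -0.05], [0, 0, 0]], "turn": [[0, 0, 0], [0, 0, 0], [0, 0, 0], [0, 0, 0], [0, 0, 0], [0, 0, 0]], "jaw": [0.6, 0.6, 0.6, 0.6, 0.6, 0.6]}}

```text
clock: 8.8
tool_pos: [0.5308, 0.1632, 0.2114]
ee_rot: [0.0, 0.816, 0.578, 0.001]
ft_force: [-0.1, 0.1, -0.3]
finger_gap: 0.0514
```

Request:
{"api": "step_arm", "payload": {"slide": [[-0.065, 0, 0], [-0.065, 0, 0], [-0.065, 0, 0], [-0.065, 0, 0], [-0.065, 0, 0], [0, 0, 0]], "turn": [[0, 0, 0], [0, 0, 0], [0, 0, 0], [0, 0, 0], [0, 0, 0], [0, 0, 0]], "jaw": [0.6, 0.6, 0.6, 0.6, 0.6, 0.6]}}

```text
clock: 9.4
tool_pos: [0.4628, -0.0256, 0.2129]
ee_rot: [0.001, 0.815, 0.579, 0.003]
ft_force: [0.4, -0.0, -0.4]
finger_gap: 0.0513
```

Run:
```python
from h import *
import pickle
togo(.531,.1636,.16,71)
c=snap('top','t8.png');pickle.dump(c,open('t8.pkl','wb'));snap('scene','s8.png')
i=cv2.imread('pics/t8.png');cv2.imwrite('pics/t8c.png',cv2.resize(i[230:350,145:265],None,fx=5,fy=5,interpolation=cv2.INTER_CUBIC))
i=cv2.imread('pics/s8.png');cv2.imwrite('pics/s8c.png',cv2.resize(i[150:270,390:510],None,fx=5,fy=5,interpolation=cv2.INTER_CUBIC))
```

```text
t 9.4 pos [ 0.4628 -0.0256  0.2129] yaw 70.82 gap 0.0513 F [ 0.41 -0.03 -0.4 ]
slide units [0.335  0.0034 0.0892] turn units [ 0.0014 -0.001  -0.001 ]
```

View pics/t8.png

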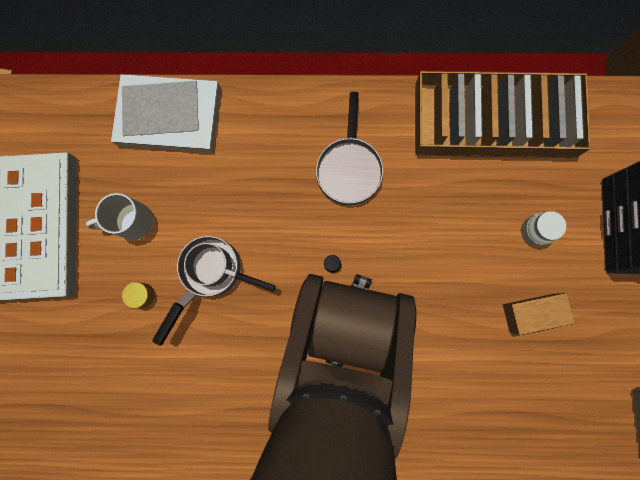

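View pics/t8c.png

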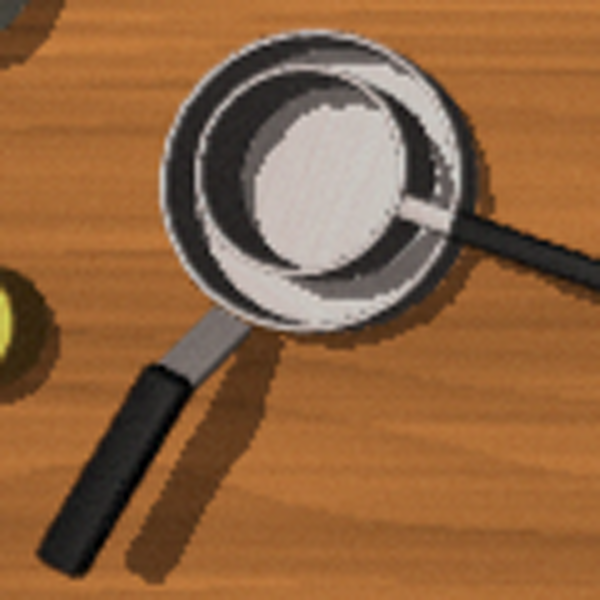

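View pics/s8c.png

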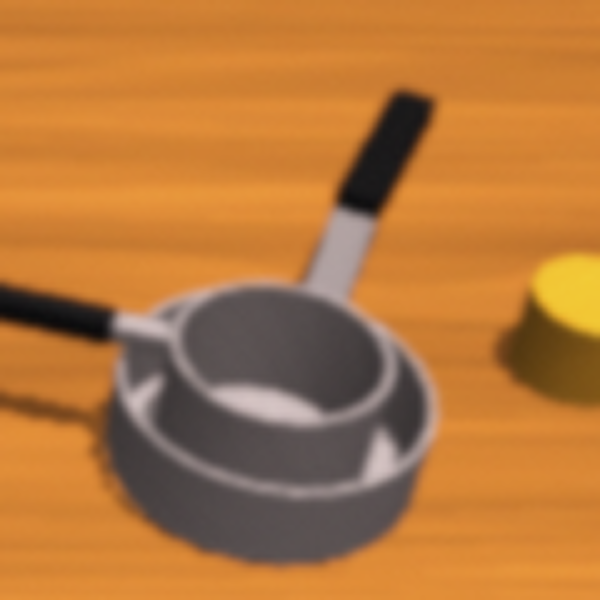

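The small pan sits inside the large one. Its rim centre is at crop (302,171) and its handle end is near (274,290) in the full image. The large pan's rim and handle pixels are unchanged, and so is the shallow pan at (350,172). I'll check the numbers.

Run:
```python
from h import *
import pickle
c=pickle.load(open('t8.pkl','rb'))
L=lambda U,V,z:ray(c,(U+.5)/5-.5+145,(V+.5)/5-.5+230,z)
s=L(302,171,.062);l=L(313.5,181,.042);e=ray(c,274,290,.06);ym=np.radians(-28.9)
print(s,l,np.linalg.norm((s-l)[:2]),'len',np.linalg.norm((e-s)[:2]),'x in large',(e-l)[:2]@[np.cos(ym),np.sin(ym)],'dia',L(407,171,.062)-L(197,171,.062))
```

```text
[0.5622148  0.25079667 0.062     ] [0.55987193 0.25151721 0.042     ] 0.0024511735573824207 len 0.1453460466987265 x in large 0.024964407547749125 dia [ 0.00080305 -0.08271559  0.        ]
```

Run:
```python
from h import *
print(job_done()); print(sense()['clock'])
```

```text
the job is handed in; nothing more can be done
None
the job is handed in; nothing more can be done
```

I pinched the small pan by its handle about 93 mm out from its centre and carried it over to the large pan. I lowered it until the wrist force showed it on the floor (about +2 N, no ramming), then opened the jaws, withdrew and handed the job in at about 9.5 s. `job_done()` gives no verdict, so the result below rests on my own camera and force checks.

- **Centres:** 2.5 mm apart in the last top view (limit 20 mm).
- **Handles:** the small handle's end is at x = +25 mm in the large pan's frame (limit above -50 mm), about 100° from the large handle.
- **Other pans:** the large and shallow pans look unmoved in the images.
- **Flatness:** I did not measure it directly. The small pan hung 3–4 mm low in the grip while carried. After release it looks level in the pictures, and its rim is the expected size for standing on the floor.
- **Small mismatch:** the measured rim diameter was 82.7 mm against 84 mm given, which is within about one pixel.

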